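Close the sample cell and find the socket for its clamp nut

ROBOT

A 7-joint arm with a two-finger parallel gripper is mounted at the origin on a cart in front of the work surface, level with it; the furniture and walls round the work are solid. World frame = base frame: x ahead of the robot, y to its left, z up, the work surface at z = 0. Lengths are in mm, angles in rad, forces in N, time in s.
With the tool pointing down it reaches from about 400 to 875 mm from the base axis. Payload 4.4 kg.
Tool frame: the origin (TCP) lies at the very end of the fingers, on their centre line; the grasp point (between the pads) lies 19 mm behind it; z points along the fingers, y is the line along which they close (so a half turn about z gives the same grasp; the last joint's range is limited). The gripper opens to 85 mm and grips with 20 to 120 N. Pads are 22 mm wide; open, the fingers measure 114 mm over their backs; the gripper's body (76 mm by 85 mm) begins 54 mm behind the grasp point. The pads swing forward as they close: fully open they stand 13 mm farther back than shut.
Start: joints at [-1.206, 0.628, 0.038, 1.517, -0.027, 0.996, -0.02], TCP at [271.417, 590.636, 231.313] pointing down, gripper open.
Joint ranges: [-3.06, 3.06], [-0.37, 2.12], [-1.25, 1.32], [0.18, 2.47], [-1.1, 4.24], [0.23, 1.98], [-2.94, 2.94]. Speed limits (rad/s): [2.57, 2.57, 3.14, 3.14, 3.14, 3.14, 3.14].

INTERFACE

Orientations are given as [roll, pitch, yaw] about the fixed x, y, z axes, in that order (R = Rz(yaw) Ry(pitch) Rx(roll)).
In Python, from cell import read_state, get_image, camera_info, finish_job gives the robot as it stands.
- The arm moves only by the tool play_rows, never from a script. Its argument "deltas" is one flat list of numbers, 7 for each row, row after row: the shift along the tool's x, y, z in mm, then the turn, a rotation vector about the tool's x, y, z in rad, then the opening, from 0 (shut) to 1 (fully open). In form: [dx, dy, dz, ax, ay, az, grip, dx, dy, dz, ax, ay, az, grip, ...]. A call has 1 to 10 rows; each row is the pose to reach, as a shift and turn from the pose commanded when the call began, along the tool's axes at that moment; what a row does not reach only later rows make up. A row lasts 1/8 s, in which the tool goes at most 62.5 mm and 10.7 degrees, less where a joint would pass 70% of its speed; a pose out of reach is approached as far as the arm can. A call with a gripper value outside its range is refused whole. The fingers move at their own pace and stop on an object; the grip force is fixed at half the most. Time passes only in rows, so rows that repeat a pose let the fingers close. It gives the time, the measured TCP pose, the force, the opening and the grip force at its end, in the units of the state.
- read_state(): the state, without advancing time (a new reading comes with each control period).
- get_image(name): name is "scene" or "side" or "wrist"; returns the picture (384x512x3 uint8, red, green, blue); there is no depth.
- camera_info(name): a dict with "fx", "fy", "cx", "cy" (pixels), "distortion" ([k1, k2, p1, p2, k3] as OpenCV has them; the pictures are not rectified), "T" (4x4, takes a point from camera to world coordinates). Camera axes: x right, y down, z forward; pixel columns grow to the right and rows downward; lengths in mm; the calibration is good to about 2 mm. A picture is of the moment at which its call begins: read the wrist's pose just before it. camera_info takes no time and is no camera call; for the wrist camera it gives the pose at the moment of the call.
- finish_job(): hands the job in; it is judged then, once.
The state is a dict: "clock": time; "qpos": joint angles; "qd": joint speeds; "tau": joint torques, N m; "eef_pos": TCP position; "tool_rot": TCP orientation; "force": force on the tool from outside, world axes, zero at the start; "torque": the same for the moment, N m; "width": finger opening in mm; "gripper_force": force on a finger pad.
Only numpy, scipy, OpenCV 4.12 (cv2) and the standard library are available. Lean on these libraries where they do the work, as an engineer would, in place of code of your own. Each camera call takes 0.05 s, during which the arm holds its last target. There are 200 camera calls.

TASK

Shut the hinged lid of the metal sample cell fully. Then find which of the loose sockets standing in the rack fits the hex clamp nut on the lid (the two large ones look alike, so try them): stand a socket that does not fit upright back on the post it came from, and push the one that fits fully down over the nut until it rests on the washer. Finish while still holding that socket gripped and seated on the nut, ready to tighten, with the lid shut, the other sockets upright on their posts and everything else left where it was.

Things in the scene. Friction and masses are not known exactly. Their poses are not given: they have to be found in the camera images.
- cell_lid (a joint): Lid hinge angle of the sample cell, rad: 0 = shut, grows as the front edge lifts (to 1.2). Starts partly open; the hinge is stiff (about 0.5 N m), so the lid stays where it is left; shut it by pressing the tab or front edge down along its arc.
- cell_hinge (a point): Middle of the lid's hinge line at the back of the cell, 59 mm above the worktop; fixed: x from the cell's front to its back, y along the hinge, z up. The cell is a fixed aluminium box 120 x 120 x 55 mm on a 150 mm square base plate, its centre 66 mm in front (-x). Lid plate: 120 x 120 x 8 mm, mid-thickness at the hinge.
- lid_tab (a point): Place to press: on the outer face (upper, when shut) of the 44 mm wide, 30 mm deep tab on the lid's front edge, 140 mm from the hinge line and 4 mm to its outer side. Moves with the lid: x towards the hinge, z out of the outer face.
- nut_seat (a point): Foot of the hex nut on its axis, on the washer (42 mm wide, 2 mm thick) on the lid's outer face, 66 mm from the hinge, 65 mm above the worktop when shut. Moves with the lid; z along the nut (up when shut). Nut: cannot turn, 24 mm across flats, 15 mm high, top chamfered, flats facing along this x and every 60 degrees; a 15 mm stud stands 3 mm out of it.
- rack_top (a point): Centre of the top face of the socket rack, a fixed grey plate 64 (x) x 250 (y) x 10 mm with three round posts, 10 mm thick and 12 mm high, in a row along y at -80, 0 and +80 mm. Sockets stand on the plate over the posts.
- socket_a_mid (a point): Large steel socket, loose, 70 mm tall, 0.2 kg, mouth down on a rack post: lower 28 mm a round barrel 36 mm thick, upper 42 mm a dark hex grip 22 mm across flats (grip it 53 mm above the mouth). socket_a and socket_b look alike; only one fits, which is not told: try. Point: its centre, 35 mm above the mouth; z up; flats of grip and of opening face along x and every 60 degrees.
- socket_b_mid (a point): Large steel socket, loose, 70 mm tall, 0.2 kg, mouth down on a rack post: lower 28 mm a round barrel 36 mm thick, upper 42 mm a dark hex grip 22 mm across flats (grip it 53 mm above the mouth). socket_a and socket_b look alike; only one fits, which is not told: try. Point: its centre, 35 mm above the mouth; z up; flats of grip and of opening face along x and every 60 degrees.
- socket_a: Same thing as point socket_a_mid; origin at the centre of its mouth. The hex opening is 20 mm deep. Of socket_a and socket_b, one opening is 26 mm across flats and goes fully over the nut; the other is 22 mm and stops on the nut with its mouth about 13 mm above the seat.
- socket_b: Same thing as point socket_b_mid; origin at the centre of its mouth. The hex opening is 20 mm deep. Of socket_b and socket_a, one opening is 26 mm across flats and goes fully over the nut; the other is 22 mm and stops on the nut with its mouth about 13 mm above the seat.
- socket_c_mid (a point): Small steel socket, loose, 70 mm tall: barrel only 25 mm thick, 28 mm high, same dark hex grip, opening 14 mm: plainly too small for the nut, stays on its post. Point: its centre, 35 mm above the mouth; z up; flats of grip and of opening face along x and every 60 degrees.
- dropper: Bystander: loose dropper bottle, 33 mm thick, 95 mm tall, origin under its foot.
- clear_dish: Bystander: loose empty clear dish, 55 mm in diameter, 15 mm high, origin under its foot.

How it is judged (in metres and radians):
On the way, in this order (a step that is already met when the one before it is completed fails the run):
1. the lid is fully shut (value of joint cell_lid below 0.04 rad), for 0.2 s.
2. the socket that fits is fully down on the nut, gripped, with the lid shut (value of joint cell_lid below 0.04 rad and ((z of socket_a_mid in the frame of nut_seat between 0.03 and 0.0385 m and horizontal distance between socket_a_mid and nut_seat below 0.0035 m and angle between socket_a_mid's own z axis and vertical below 0.07 rad and contact force between the fingers and socket_a above 3 N) or (z of socket_b_mid in the frame of nut_seat between 0.03 and 0.0385 m and horizontal distance between socket_b_mid and nut_seat below 0.0035 m and angle between socket_b_mid's own z axis and vertical below 0.07 rad and contact force between the fingers and socket_b above 3 N))), for 0.2 s.
At the end, for the whole second after the job is handed in: Lid under 0.04 rad. The fitting socket sits over the nut, mouth within 3.5 mm of the washer in height and 3.5 mm of centre, upright within 0.07 rad, gripped by the fingers (over 3 N). The other sockets stand upright (0.1 rad) within 12 mm of their starts (value of joint cell_lid below 0.04 rad and distance of socket_c_mid from where it was at the start of the episode below 0.012 m and angle between socket_c_mid's own z axis and vertical below 0.1 rad and (((z of socket_a_mid in the frame of nut_seat between 0.03 and 0.0385 m and horizontal distance between socket_a_mid and nut_seat below 0.0035 m and angle between socket_a_mid's own z axis and vertical below 0.07 rad and contact force between the fingers and socket_a above 3 N) and (distance of socket_b_mid from where it was at the start of the episode below 0.012 m and angle between socket_b_mid's own z axis and vertical below 0.1 rad)) or ((z of socket_b_mid in the frame of nut_seat between 0.03 and 0.0385 m and horizontal distance between socket_b_mid and nut_seat below 0.0035 m and angle between socket_b_mid's own z axis and vertical below 0.07 rad and contact force between the fingers and socket_b above 3 N) and (distance of socket_a_mid from where it was at the start of the episode below 0.012 m and angle between socket_a_mid's own z axis and vertical below 0.1 rad)))); the arm keeps its last pose, push and grip.
It fails at once if a bystander (dropper bottle or clear dish) is shoved or knocked over (distance of any of dropper, clear_dish from where it was at the start of the episode above 0.03 m or angle between dropper's own z axis and vertical above 0.5 rad).
It also fails if it takes over 72 s, if anything falls off the work surface, if the arm or the gripper's body presses on something with over 40 N, if the wrist force passes 120 N, or if a joint passes its speed limit or range.

## Working session

There is one attempt and no reset: what is moved stays moved. The work goes in short steps, Python scripts to look and compute and a tool call to move; the robot and the scene stay as the last step left them, time stands still between calls to the robot, and variables do not carry over. Pictures are saved under pics/ and viewed, at most 10 in all, crops included, and the job is handed in when it is done.

Besides the shell and the picture viewer there is one more tool, called after "Call:" by a JSON object that holds its "name" and its "arguments". play_rows: Moves the arm, as the interface text tells. Its arguments: {"type":"object","properties":{"deltas":{"type":"array"}},"required":["deltas"]}

```bash
mkdir -p pics
cat > h.py <<'E'
import numpy as np,cv2
from cell import *
from scipy.spatial.transform import Rotation as R
def save(n,f,crop=None,s=1):
    im=get_image(n)[:,:,::-1]
    if crop: x0,y0,x1,y1=crop; im=im[y0:y1,x0:x1]
    if s!=1: im=cv2.resize(im,None,fx=s,fy=s,interpolation=cv2.INTER_CUBIC)
    cv2.imwrite('pics/'+f,im)
def ray(c,uv):
    K=np.array([[c['fx'],0,c['cx']],[0,c['fy'],c['cy']],[0,0,1.]])
    p=cv2.undistortPoints(np.array([[uv]],float),K,np.array(c['distortion']))[0,0]
    T=np.array(c['T']);d=T[:3,:3]@np.array([p[0],p[1],1]);return T[:3,3],d
def onz(c,uv,z):
    o,d=ray(c,uv);return o+d*(z-o[2])/d[2]
def proj(c,P):
    K=np.array([[c['fx'],0,c['cx']],[0,c['fy'],c['cy']],[0,0,1.]])
    T=np.linalg.inv(np.array(c['T']));rv=cv2.Rodrigues(T[:3,:3])[0]
    return cv2.projectPoints(np.atleast_2d(P).astype(float),rv,T[:3,3],K,np.array(c['distortion']))[0][:,0]
E
python3 - <<'E'
from h import *
s=read_state();print(s)
a=[get_image(n) for n in('scene','side')]
for n,i in zip(('scene','side'),a):
    cv2.imwrite(f'pics/{n}0.png',cv2.resize(i[:,:,::-1],None,fx=1.5,fy=1.5,interpolation=cv2.INTER_CUBIC))
for n in('scene','side','wrist'):
    c=camera_info(n);print(n,c['fx'],np.round(c['T'],2).tolist())
E
```

```text
{'clock': 0.0, 'qpos': array([-1.20577615,  0.62933969,  0.03845009,  1.5183798 , -0.02700196,
        0.99631093, -0.01998128]), 'qd': array([-0.00156207, -0.00090224, -0.00109596, -0.00154454,  0.00093509,
       -0.00013621,  0.00081335]), 'tau': array([ 9.45846136e-05, -5.63400042e+01,  1.22644342e+00, -1.93438375e+01,
        1.10857340e-02,  1.07626832e-02,  6.91222013e-06]), 'eef_pos': array([271.16294703, 590.03796283, 230.3896509 ]), 'tool_rot': array([-3.13967334e+00,  2.84854577e-05,  2.71078331e+00]), 'force': array([ 0.28130079,  0.44399707, -0.3573181 ]), 'torque': array([ 0.01259029,  0.00631594, -0.04732563]), 'gripper_force': 0.0, 'width': 85.15223992977155}
scene 370.9474637862853 [[0.52, -0.39, 0.76, -262.17], [-0.85, -0.27, 0.45, -435.11], [0.03, -0.88, -0.47, 615.52], [0.0, 0.0, 0.0, 1.0]]
side 356.74579256480456 [[-0.86, -0.27, 0.42, 128.45], [-0.5, 0.43, -0.75, 859.28], [0.02, -0.86, -0.51, 609.93], [0.0, 0.0, 0.0, 1.0]]
wrist 286.26158636359486 [[0.42, 0.87, 0.24, 208.29], [0.91, -0.4, -0.11, 618.71], [-0.0, 0.27, -0.96, 371.53], [0.0, 0.0, 0.0, 1.0]]
```

View pics/scene0.png

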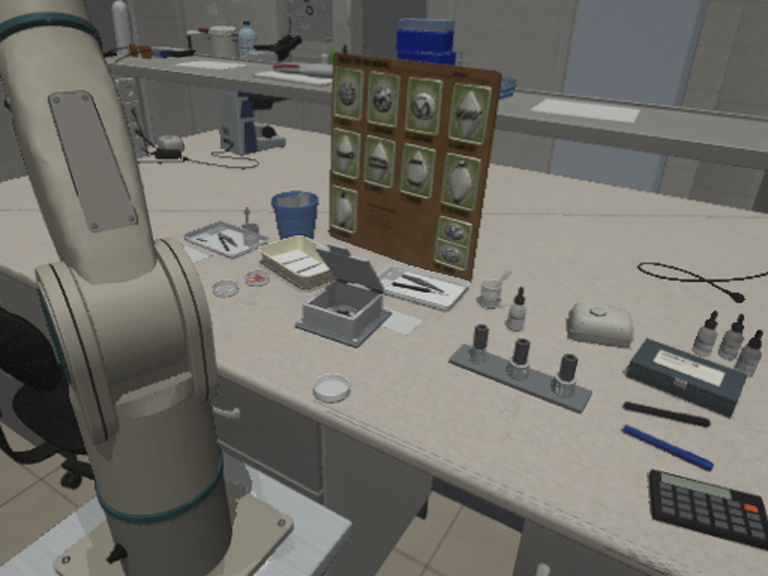

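View pics/side0.png

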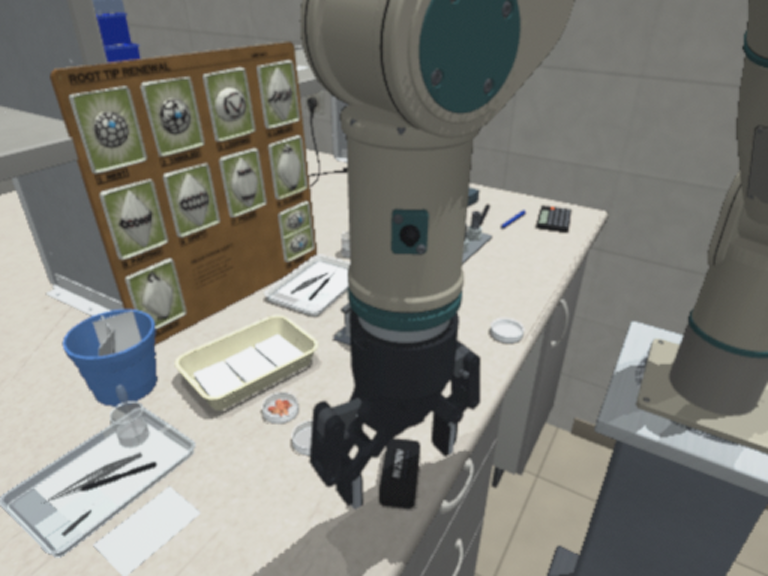

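The scene view (1.5x) shows the cell at about (345,305) with its lid open toward the back. The rack runs from (450,358) to (590,400) with sockets at (481,343), (521,357) and (567,373). The dish is at (331,388) and the dropper at (516,310). In the side view the arm hides the cell.

Run:
```python
from h import *
save('scene','s1.png',(190,150,400,280),3.8)
```

```text
(no output)
```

View pics/s1.png

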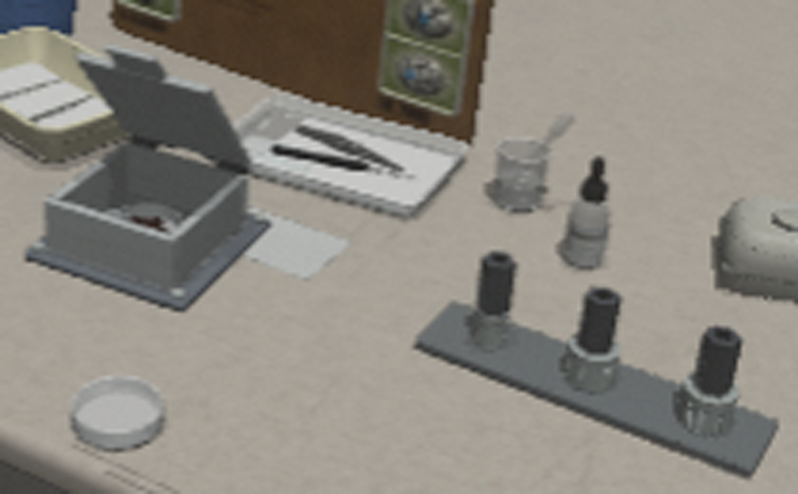

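The crop shows the base plate corners at (27,254), (183,306) and (270,225). The box's top corners are (47,205), (172,245) and (246,178), and the lid tab is at (137,62). The leftmost socket, at (495,255), is the small one (c). The two large ones have their tops at (602,293) and (721,332).

Run:
```python
from h import *
c=camera_info('scene')
f=lambda p,z:np.round(onz(c,[(p[0]+.5)/3.8+189.5,(p[1]+.5)/3.8+149.5],z)[:2],1)
for n,p,z in [('plateL',(27,254),3),('plateF',(183,304),3),('plateR',(270,224),3),('boxL',(47,205),55),('boxF',(172,245),55),('boxR',(246,178),55),
 ('c',(499,258),80),('s1',(603,294),80),('s2',(722,333),80),('rackBL',(456,303),10),('rackBR',(778,424),10),('rackFL',(416,342),10),('rackFR',(752,464),10),('dish',(118,420),8),('drop',(585,262),0)]:
    print(n,f(p,z))
```

```text
plateL [479.4 203.5]
plateF [489.4  59.1]
plateR [629.4  63.8]
boxL [481.2 181.8]
boxF [486.3  67.2]
boxR [605.7  74.7]
c [ 567.7 -159.3]
s1 [ 564.2 -237.5]
s2 [ 562.9 -319.6]
rackBL [ 597.1 -120.3]
rackBR [ 583.4 -365.7]
rackFL [ 533.8 -116.3]
rackFR [ 531.3 -360.8]
dish [343.8  15.2]
drop [ 725.3 -179.9]
```

```bash
cat >> h.py <<'E'
def to(x,y,z,yaw):
    s=read_state();R0=R.from_euler('xyz',s['tool_rot'])
    d=R0.inv().apply(np.array([x,y,z])-s['eef_pos']);r=(R0.inv()*R.from_euler('xyz',[np.pi,0,yaw])).as_rotvec()
    print(np.round(d,1),np.round(r,3))
E
python3 - <<'E'
from h import *
c=camera_info('scene')
q=np.array([(137.5)/3.8+189.5,(62.5)/3.8+149.5]);print(q)
H=np.array([614,133,59]);ex=np.array([1,.05,0])
for t in np.arange(.6,1.25,.1):
    P=H+(-ex*np.cos(t)+np.array([0,0,1])*np.sin(t))*140+4*(ex*np.sin(t)+np.array([0,0,np.cos(t)]))
    print(round(t,1),P.round(),proj(c,P).round(1))
to(600,80,330,np.pi/2)
E
```

```text
[225.68421053 165.94736842]
0.6 [501. 127. 141.] [[220.2 179.9]]
0.7 [509. 128. 152.] [[221.8 175.2]]
0.8 [519. 128. 162.] [[223.6 170.8]]
0.9 [530. 129. 171.] [[225.6 166.6]]
1.0 [542. 129. 179.] [[227.8 162.7]]
1.1 [554. 130. 186.] [[230.  159.2]]
1.2 [567. 131. 191.] [[232.3 156. ]]
[-511.8 -326.4  -98.9] [-1.00e-03  1.00e-03  1.14e+00]
```

Call:
{"name": "play_rows", "arguments": {"deltas": [0,0,-60,0,0,0.1,0,-60,-40,-99,0,0,0.25,0,-512,-326,-99,0,0,1.14,0,-512,-326,-99,0,0,1.14,0,-512,-326,-99,0,0,1.14,0,-512,-326,-99,0,0,1.14,0,-512,-326,-99,0,0,1.14,0,-512,-326,-99,0,0,1.14,0,-512,-326,-99,0,0,1.14,0,-512,-326,-99,0,0,1.14,0]}}

```text
clock: 1.4
eef_pos: [572.9, 122.8, 329.3]
tool_rot: [-3.141, -0.0, 1.571]
force: [0.6, 0.5, -0.1]
width: -0.2
gripper_force: 0.0
```

Call:
{"name": "play_rows", "arguments": {"deltas": [0,0,0,0,0,0,0,0,0,0,0,0,0,0]}}

```text
clock: 1.65
eef_pos: [571.8, 124.6, 329.0]
tool_rot: [-3.14, -0.001, 1.57]
force: [0.4, -0.2, 0.9]
width: 0.2
gripper_force: 0.0
```

Run:
```python
from h import *
save('wrist','w1.png',None,1.5)
save('scene','s2.png',(190,150,400,280),3.8)
```

```text
(no output)
```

View pics/w1.png

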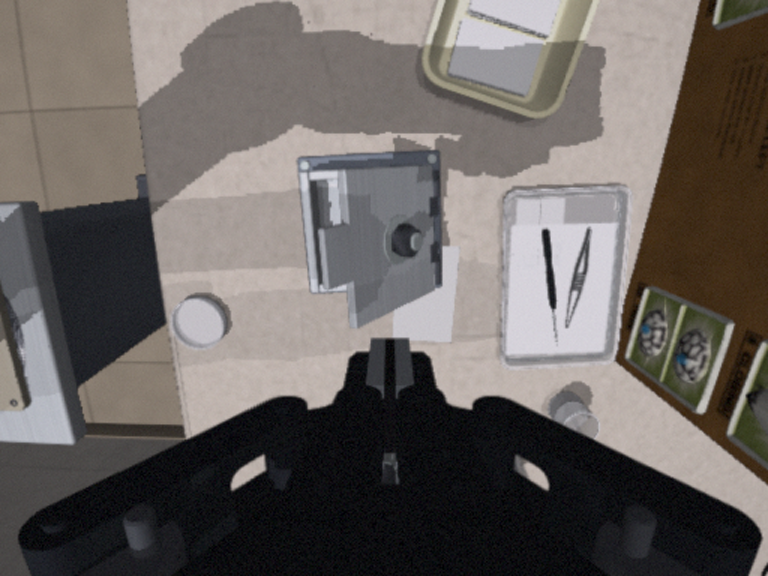

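The wrist view shows the cell's plate corners at (300,158), (440,151), (440,290) and (310,292). The tab is at about (337,256). The dish is far left at (201,321), and the fingers are south of the cell.

Run:
```python
from h import *
c=camera_info('wrist')
for p in [(300,158),(440,151),(440,290),(312,292)]: print(onz(c,np.array(p)/1.5-.17,4).round(1))
print(onz(c,np.array((337,256))/1.5,171).round(1))
H=np.array([614,130,59]);ex=np.array([1,.05,0])
for t in (.8,.9,1.): 
  for e in (-22,22):
    P=H+(-ex*np.cos(t)+np.array([0,0,1])*np.sin(t))*150+e*np.array([-.05,1,0])
    print(t,P.round(), proj(c,P)*1.5)
to(575,128,230,np.pi/2)
```

```text
[476.3 203.3   4. ]
[622.7 210.4   4. ]
[627.5  59.6   4. ]
[482.5  56.9   4. ]
[533.2 132.6 171. ]
0.8 [511. 103. 167.] [[308.40946913 294.36894374]]
0.8 [508. 147. 167.] [[302.39023189 235.25490359]]
0.9 [522. 103. 176.] [[321.51307632 297.63001864]]
0.9 [520. 147. 176.] [[315.79199476 236.66175286]]
1.0 [534. 104. 185.] [[337.03107457 300.53433088]]
1.0 [532. 148. 185.] [[331.75242263 237.81983938]]
[ 1.7  3.8 99.1] [-0.001 -0.001  0.003]
```

Call:
{"name": "play_rows", "arguments": {"deltas": [3,0,60,0,0,0,0,3,0,110,0,0,0,0,3,0,160,0,0,0,0,3,0,160,0,0,0,0,3,-21,164,0,0,0,0,3,-42,169,0,0,0,0,3,-50,178,0,0,0,0,3,-58,188,0,0,0,0,3,-63,197,0,0,0,0,3,-68,206,0,0,0,0]}}

```text
clock: 3.0
eef_pos: [503.8, 127.5, 122.8]
tool_rot: [-3.141, -0.0, 1.571]
force: [-0.6, 1.2, 2.8]
width: -0.1
gripper_force: 1.2
```

Call:
{"name": "play_rows", "arguments": {"deltas": [0,-4,10,0,0,0,0,0,-9,20,0,0,0,0,0,-13,30,0,0,0,0,0,-16,40,0,0,0,0,0,-18,50,0,0,0,0,0,-20,57,0,0,0,0,0,-20,62,0,0,0,0,0,-20,64,0,0,0,0]}}

```text
clock: 4.0
eef_pos: [483.6, 127.4, 62.5]
tool_rot: [-3.141, -0.002, 1.57]
force: [-9.9, -2.2, 56.7]
width: -0.3
gripper_force: 28.2
```

Call:
{"name": "play_rows", "arguments": {"deltas": [0,0,-30,0,0,0,0,0,0,-80,0,0,0,0,-30,34,-138,0,0,0,0,-67,68,-138,0,0,0,0,-67,68,-138,0,0,0,0,-67,68,-138,0,0,0,0,-67,68,-138,0,0,0,0]}}

```text
clock: 4.88
eef_pos: [550.5, 61.7, 196.4]
tool_rot: [-3.138, -0.001, 1.573]
force: [-0.1, 0.1, 0.4]
width: -0.2
gripper_force: 0.0
```

Run:
```python
from h import *
print(read_state()['eef_pos'])
save('wrist','w2.png',None,1.5)
```

```text
[550.48140821  61.73262135 196.41257237]
```

View pics/w2.png

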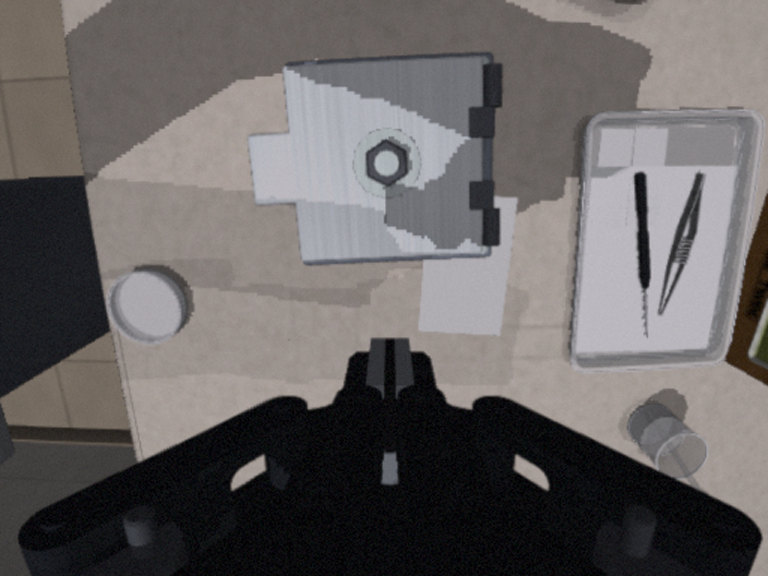

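The lid is shut. The washer centre is at (387,163). The lid's corners are (285,66), (492,54), (492,256) and (302,263).

Run:
```python
from h import *
c=camera_info('wrist');g=lambda p,z:onz(c,(np.array(p)+.5)/1.5-.5,z)[:2].round(1)
C=[g(p,63) for p in [(285,66),(492,54),(492,256),(302,263)]];print(C,np.mean(C,0))
# crop for nut corners
im=get_image('wrist')[:,:,::-1][75:145,215:300]
cv2.imwrite('pics/nut.png',cv2.resize(im,None,fx=8,fy=8,interpolation=cv2.INTER_CUBIC))
print('washer',g((387,163),65),'stud',g((387,163),83))
```

```text
[array([487.7, 188. ]), array([609.7, 194.7]), array([616.6,  73.5]), array([492.2,  68.6])] [551.55 131.2 ]
washer [548.  131.9] stud [548.2 131.7]
```

View pics/nut.png

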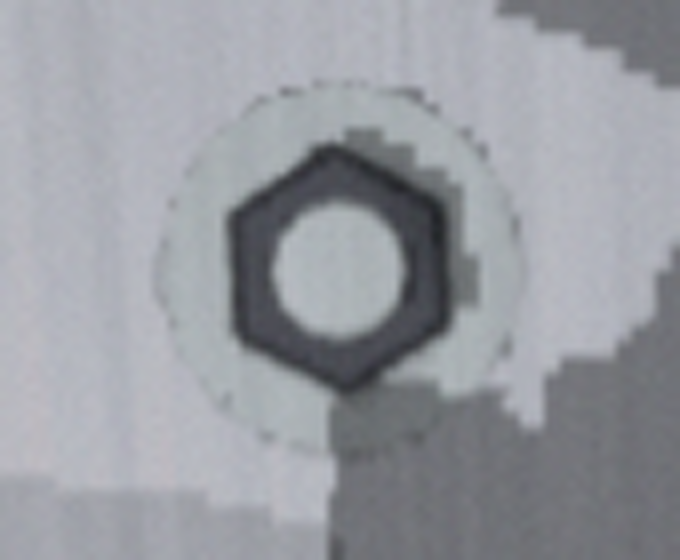

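Call:
{"name": "play_rows", "arguments": {"deltas": [-60,2,-12,0,0,0,0,-407,12,-14,0,0,0,0,-407,12,-14,0,0,0,0,-407,12,-14,0,0,0,0,-407,12,-14,0,0,0,0,-407,12,-14,0,0,0,0,-407,12,-14,0,0,0,0,-407,12,-14,0,0,0,0,-407,12,-14,0,0,0,0,-407,12,-14,0,0,0,0]}}

```text
clock: 6.22
eef_pos: [564.9, -344.3, 211.3]
tool_rot: [-3.142, -0.002, 1.574]
force: [0.5, 0.3, 0.3]
width: 0.1
gripper_force: 0.0
```

Run:
```python
from h import *
print(read_state()['eef_pos'],read_state()['tool_rot'])
save('wrist','w3.png',None,1.5)
c=camera_info('wrist')
for p in [(564,-237.5,80),(563,-319.6,80),(568,-159,80)]: print(proj(c,p)*1.5)
```

```text
[ 564.86223176 -344.29246976  211.25553378] [-3.14150275e+00 -1.52928445e-03  1.57366202e+00]
[[389.57195752  99.10091457]]
[[387.7472216  236.13070895]]
[[397.00546418 -47.6914301 ]]
```

View pics/w3.png

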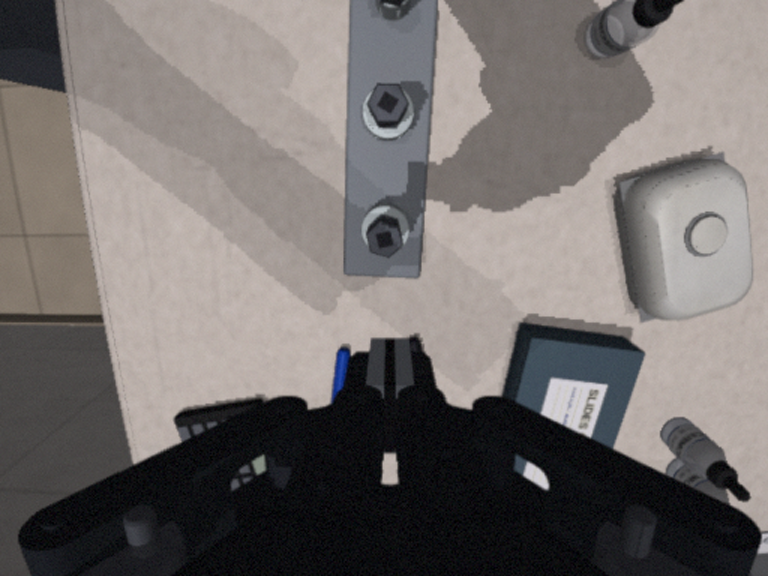

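The wrist view shows the middle socket's top centre at (388,104) and the near-end socket's at (385,239). The rack's edges run (350,0)→(345,275) and (438,0)→(421,277).

Run:
```python
from h import *
c=camera_info('wrist');g=lambda p,z:onz(c,(np.array(p)+.5)/1.5-.5,z)[:2].round(1)
print(g((388,104),80),g((385,239),80))
for p in [(350,0),(345,275),(438,0),(421,277)]:print(g(p,10))
im=get_image('wrist')[:,:,::-1][45:185,220:300]
cv2.imwrite('pics/sk.png',cv2.resize(im,None,fx=4,fy=4,interpolation=cv2.INTER_CUBIC))
```

```text
[ 562.9 -240.1] [ 561.1 -321.3]
[ 535.4 -159.8]
[ 527.4 -362.7]
[ 598.4 -159.6]
[ 590.  -364.3]
```

View pics/sk.png

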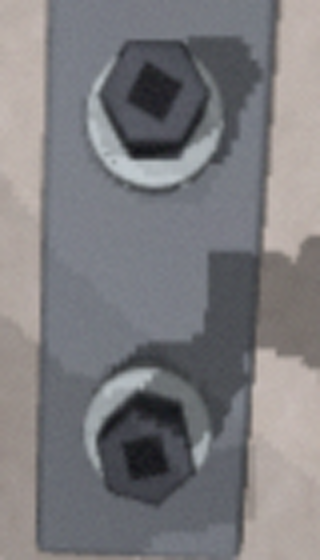

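The socket hexes are turned differently. s1's corners are (125,40), (185,40), (208,90), (182,147), (132,147) and (101,92). s2's corners are (148,390), (190,405), (193,468), (157,505), (105,485) and (98,425).

Run:
```python
from h import *
c=camera_info('wrist')
for S in ([(125,40),(185,40),(208,90),(182,147),(132,147),(101,92)],[(148,390),(190,405),(193,468),(157,505),(105,485),(98,425)]):
    P=np.array([onz(c,[(u+.5)/4-.5+220,(v+.5)/4-.5+45],80)[:2] for u,v in S]);m=P.mean(0);d=P-m
    a=np.arctan2(d[:,1],d[:,0]);ph=np.angle(np.exp(6j*a).mean())/6
    print(m,np.hypot(*d.T).round(1),'corner',np.degrees(ph),'flat normal mod60',np.degrees(ph)+30, np.degrees(a).round())
s=read_state();print(s['tool_rot'])
```

```text
[ 562.89019879 -239.42543034] [13.  12.9 11.7 13.  12.7 12.1] corner 0.9870325185994255 flat normal mod60 30.987032518599424 [ 121.   60.    3.  -63. -115.  179.]
[ 561.25709327 -318.96189864] [13.5 14.  11.9 14.4 14.  13.1] corner -22.265047748556636 flat normal mod60 7.734952251443364 [  90.   45.  -26.  -82. -138.  157.]
[ 3.14147493e+00 -7.89637461e-04  1.57307580e+00]
```

Call:
{"name": "play_rows", "arguments": {"deltas": [50,-1,0,0,0,0.18,0.7,104,-2,20,0,0,0.36,0.7,104,-2,61,0,0,0.508,0.7,104,-2,61,0,0,0.508,0.7,104,-2,61,0,0,0.508,0.7,104,-2,61,0,0,0.508,0.7,104,-2,61,0,0,0.508,0.7]}}

```text
clock: 7.2
eef_pos: [562.6, -243.7, 151.6]
tool_rot: [3.14, -0.0, 1.062]
force: [0.6, 0.2, 0.1]
width: 59.7
gripper_force: 0.0
```

Run:
```python
from h import *
print(read_state()['eef_pos'],read_state()['width'])
to(562.9,-239.8,45,np.radians(61))
```

```text
[ 562.55728474 -243.72181054  151.58990542] 59.694769730314256
[  3.6  -1.8 106.6] [ 0.002 -0.    -0.002]
```

Call:
{"name": "play_rows", "arguments": {"deltas": [4,-2,30,0,0,0,0.7,4,-2,70,0,0,0,0.7,4,-2,107,0,0,0,0.7,4,-2,107,0,0,0,0.7,4,-2,107,0,0,0,0,4,-2,107,0,0,0,0,4,-2,107,0,0,0,0,4,-2,107,0,0,0,0,4,-2,107,0,0,0,0,4,-2,107,0,0,0,0]}}

```text
clock: 8.45
eef_pos: [563.7, -239.0, 45.4]
tool_rot: [3.138, -0.0, 1.063]
force: [-0.4, 0.3, 6.3]
width: 21.1
gripper_force: 59.5
```

Run:
```python
from h import *
s=read_state();print(s['eef_pos'],s['width'],s['gripper_force'],s['force'],s['torque'])
im=get_image('wrist')[:,:,::-1]; cv2.imwrite('pics/g1.png',im)
```

```text
[ 563.71819457 -238.9586359    45.40188076] 21.14227668412636 59.46338227484375 [-0.41019503  0.27697209  6.26051068] [ 0.01926741  0.09994116 -0.04267502]
```

Call:
{"name": "play_rows", "arguments": {"deltas": [0,0,-20,0,0,0,0,0,0,-60,0,0,0,0,0,0,-110,0,0,0,0,0,0,-120,0,0,0,0,0,0,-120,0,0,0,0]}}

```text
clock: 9.12
eef_pos: [562.4, -237.9, 164.2]
tool_rot: [3.141, -0.001, 1.063]
force: [-0.4, 0.1, -3.1]
width: 21.3
gripper_force: 59.1
```

Run:
```python
from h import *
s=read_state();print(s['eef_pos'],s['width'],s['gripper_force'],s['force'])
to(548,131.8,165,np.radians(93))
```

```text
[ 562.42760433 -237.88435473  164.24543747] 21.342114638486642 59.13532664068043 [-0.35823267  0.06703311 -3.11979939]
[ 316.  -192.3   -0.7] [ 0.001 -0.    -0.56 ]
```

Call:
{"name": "play_rows", "arguments": {"deltas": [48,-30,0,0,0,-0.08,0,98,-60,0,0,0,-0.16,0,148,-90,0,0,0,-0.24,0,198,-120,0,0,0,-0.32,0,248,-150,0,0,0,-0.42,0,290,-176,0,0,0,-0.5,0,316,-192,0,0,0,-0.56,0,316,-192,0,0,0,-0.56,0,316,-192,0,0,0,-0.56,0,316,-192,0,0,0,-0.56,0]}}

```text
clock: 10.38
eef_pos: [548.0, 129.5, 162.9]
tool_rot: [-3.14, 0.001, 1.62]
force: [-0.5, -0.3, -2.5]
width: 21.3
gripper_force: 59.2
```

Run:
```python
from h import *
s=read_state();print(s['eef_pos'],s['tool_rot'],s['width'])
to(548,131.8,125,np.radians(93))
a=get_image('scene')[130:260,180:300];b=get_image('wrist')[150:384,120:400]
a=cv2.resize(a,None,fx=3,fy=3,interpolation=cv2.INTER_CUBIC);b=cv2.resize(b,(420,390))
cv2.imwrite('pics/n1.png',np.hstack([a,b])[:,:,::-1])
```

```text
[548.04626313 129.53489315 162.89426694] [-3.14042540e+00  1.11258300e-03  1.62022111e+00] 21.34223999192341
[ 2.3  0.1 37.9] [-0.001  0.001 -0.003]
```

View pics/n1.png

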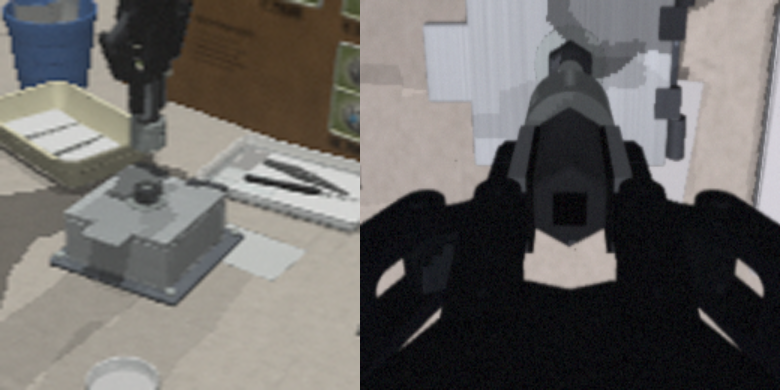

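Call:
{"name": "play_rows", "arguments": {"deltas": [2.3,0,20,0,0,0,0,2.3,0,38,0,0,0,0,2.3,0,38,0,0,0,0,2.3,0,42,0,0,0,0,2.3,0,46,0,0,0,0,2.3,0,49,0,0,0,0,2.3,0,51,0,0,0,0,2.3,0,52,0,0,0,0,2.3,0,52,0,0,0,0]}}

```text
clock: 11.6
eef_pos: [548.4, 133.1, 111.5]
tool_rot: [3.141, 0.001, 1.622]
force: [-0.3, -2.3, -1.4]
width: 21.6
gripper_force: 59.5
```

Call:
{"name": "play_rows", "arguments": {"deltas": [-0.5,0,2,0,0,0,0,-1,0,4,0,0,0,0,-1,0,6,0,0,0,0,-1,0,8,0,0,0,0,-1,0,9,0,0,0,0,-1,0,10,0,0,0,0,-1,0,10.5,0,0,0,0]}}

```text
clock: 12.48
eef_pos: [548.1, 132.7, 100.8]
tool_rot: [-3.141, -0.0, 1.623]
force: [0.5, -0.3, -2.2]
width: 21.3
gripper_force: 59.4
```

Call:
{"name": "play_rows", "arguments": {"deltas": [0,0,1,0,0,0,0,0,0,2,0,0,0,0,0,0,2,0,0,0,0]}}

```text
clock: 12.85
eef_pos: [548.2, 132.7, 100.3]
tool_rot: [3.141, -0.001, 1.623]
force: [-3.1, -0.8, 9.9]
width: 20.9
gripper_force: 61.0
```

Run:
```python
from h import *
s=read_state();print(s['eef_pos'],s['tool_rot'],s['width'],s['force'],s['torque'])
a=get_image('scene')[130:260,180:300];b=get_image('wrist')[130:384,120:400]
a=cv2.resize(a,None,fx=3,fy=3,interpolation=cv2.INTER_CUBIC);b=cv2.resize(b,(420,390))
cv2.imwrite('pics/n2.png',np.hstack([a,b])[:,:,::-1])
```

```text
[548.24566332 132.68336066 100.32477955] [ 3.14130002e+00 -9.19882350e-04  1.62271214e+00] 20.944062717169384 [-3.12432227 -0.76586993  9.88590066] [-0.09219207  0.7425311   0.03595479]
```

View pics/n2.png

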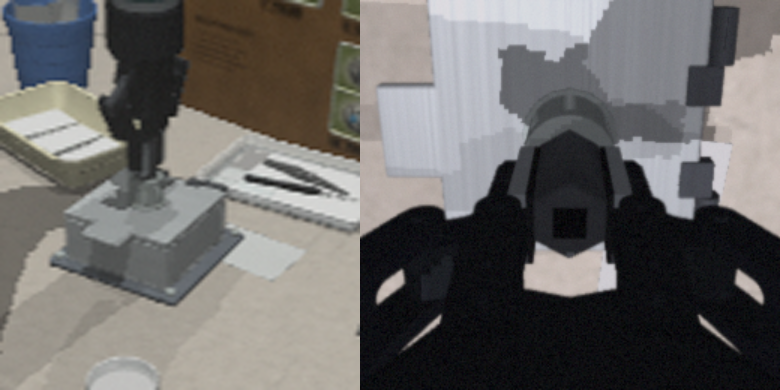

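The picture shows the socket seated on the washer, with the lid shut and the barrel centred. Contact came at TCP z 100.3, against a predicted 100.4.

```bash
python3 -c "
from cell import *
print(finish_job())"
```

```text
the job is handed in; nothing more can be done
None
```

The lid is shut, and the middle rack socket (the first one I tried) fits: it is fully down on the washer and still gripped. The other two sockets were never touched, and the job is handed in at about 13 s, but no verdict came back.

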